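# Freeze the reading and switch off the purple iron's test dock

### The job

The test run of the purple curling iron is over. On the dock that holds it, gently press the yellow hold key all the way down with the fingertips to freeze the reading and let it come back up; after that, push the dock's red slide switch back towards the iron as far as it goes to switch it off, then withdraw. Touch none of the irons or the other two docks: nothing is to be gripped or lifted.

Things in the scene. Friction and masses are not known exactly. Their poses are not given: they have to be found in the camera images.
- dock_purple: Fixed test dock holding the purple curling iron (the three docks are alike): light grey console 45 mm high with yellow key and red slide switch on its flat top, then a low cradle with the iron. Origin: on the bench under the dock's middle; x points from console to iron, roughly away from the robot, y left, z up. Console: x -150 to -30, y -65 to 65 mm; flat display strip at its rear.
- hold_purple_top (a point): Centre of the top face of the yellow round hold key, 28 mm across, on the purple curling iron's dock; 22 mm above the console's top, 67 mm above the bench when up, at x -90, y -35 mm in the dock's frame. It stands in a black ring 44 mm across and 12 mm high.
- hold_purple (a joint): How far the hold key of the purple curling iron's dock is pressed straight down: 0 up, 0.006 m fully down. It springs back when let go; it starts to give at about 1 to 2 N and is fully down at 5 N.
- power_purple_cap (a point): Centre of the top of the red slide-switch cap on the purple curling iron's dock: cap 14 (x) x 26 (y) mm, from 2 to 26 mm above the console's top, at y +35 mm in the dock's frame. It slides along the dock's x axis.
- power_purple (a joint): Slide switch of the purple curling iron's dock: 0 at the front stop nearest the robot (on), 0.035 m at the rear stop towards the iron (off); starts between 0 and 0.006. It takes about 2 N to slide and stays where it is left.
- iron_purple: The purple curling iron, loose, about 240 mm long, about 250 to 490 g, lying along the dock's x axis in the cradle behind the console, its underside 20 mm above the bench, its highest part at most 72 mm above the bench. Origin: on its underside at the end next to the console; its x axis runs along it, away from the console.
- dock_pink: Fixed test dock holding the pink hair straightener (the three docks are alike): light grey console 45 mm high with yellow key and red slide switch on its flat top, then a low cradle with the iron. Origin: on the bench under the dock's middle; x points from console to iron, roughly away from the robot, y left, z up. Console: x -150 to -30, y -65 to 65 mm; flat display strip at its rear.
- hold_pink_top (a point): Centre of the top face of the yellow round hold key, 28 mm across, on the pink hair straightener's dock; 22 mm above the console's top, 67 mm above the bench when up, at x -90, y -35 mm in the dock's frame. It stands in a black ring 44 mm across and 12 mm high.
- hold_pink (a joint): How far the hold key of the pink hair straightener's dock is pressed straight down: 0 up, 0.006 m fully down. It springs back when let go; it starts to give at about 1 to 2 N and is fully down at 5 N.
- power_pink_cap (a point): Centre of the top of the red slide-switch cap on the pink hair straightener's dock: cap 14 (x) x 26 (y) mm, from 2 to 26 mm above the console's top, at y +35 mm in the dock's frame. It slides along the dock's x axis.
- power_pink (a joint): Slide switch of the pink hair straightener's dock: 0 at the front stop nearest the robot (on), 0.035 m at the rear stop towards the iron (off); starts between 0 and 0.006. It takes about 2 N to slide and stays where it is left.
- iron_pink: The pink hair straightener, loose, about 240 mm long, about 250 to 490 g, lying along the dock's x axis in the cradle behind the console, its underside 20 mm above the bench, its highest part at most 78 mm above the bench. Origin: on its underside at the end next to the console; its x axis runs along it, away from the console.
- dock_cream: Fixed test dock holding the cream hair straightener (the three docks are alike): light grey console 45 mm high with yellow key and red slide switch on its flat top, then a low cradle with the iron. Origin: on the bench under the dock's middle; x points from console to iron, roughly away from the robot, y left, z up. Console: x -150 to -30, y -65 to 65 mm; flat display strip at its rear.
- hold_cream_top (a point): Centre of the top face of the yellow round hold key, 28 mm across, on the cream hair straightener's dock; 22 mm above the console's top, 67 mm above the bench when up, at x -90, y -35 mm in the dock's frame. It stands in a black ring 44 mm across and 12 mm high.
- hold_cream (a joint): How far the hold key of the cream hair straightener's dock is pressed straight down: 0 up, 0.006 m fully down. It springs back when let go; it starts to give at about 1 to 2 N and is fully down at 5 N.
- power_cream_cap (a point): Centre of the top of the red slide-switch cap on the cream hair straightener's dock: cap 14 (x) x 26 (y) mm, from 2 to 26 mm above the console's top, at y +35 mm in the dock's frame. It slides along the dock's x axis.
- power_cream (a joint): Slide switch of the cream hair straightener's dock: 0 at the front stop nearest the robot (on), 0.035 m at the rear stop towards the iron (off); starts between 0 and 0.006. It takes about 2 N to slide and stays where it is left.
- iron_cream: The cream hair straightener, loose, about 240 mm long, about 250 to 490 g, lying along the dock's x axis in the cradle behind the console, its underside 20 mm above the bench, its highest part at most 78 mm above the bench. Origin: on its underside at the end next to the console; its x axis runs along it, away from the console.

How it is judged (in metres and radians):
On the way, in this order (a step that is already met when the one before it is completed fails the run):
1. the yellow hold key of the purple iron's dock is pressed down (at least 3.5 of its 6 mm) while its slide switch is still on (at most 12 mm along) (value of joint hold_purple above 0.0035 m and value of joint power_purple below 0.012 m), for 0.04 s.
2. the key is up again and the slide switch of the same dock is pushed back to at least 31 of its 35 mm (value of joint hold_purple below 0.0015 m and value of joint power_purple above 0.031 m), for 0.1 s.
At the end, for the whole second after the job is handed in: The purple iron's dock has its slide switch at least 31 mm along its 35 mm and its key up; the other docks' switches are still on and their keys up; every iron lies within 12 mm of where it began (all of step 2 and value of joint each of hold_pink, hold_cream below 0.0015 m and value of joint each of power_pink, power_cream below 0.012 m and distance of each of iron_purple, iron_pink, iron_cream from where it was at the start of the episode below 0.012 m); the robot touches nothing.
It fails at once if the hold key of another dock is pressed (more than 2.5 mm) or its slide switch moved (more than 5 mm) (value of joint any of hold_pink, hold_cream above 0.0025 m or distance of any of power_pink_cap, power_cream_cap from where it was at the start of the episode above 0.005 m).
It fails at once if another dock is touched (more than 2 N) (contact force between any of the fingers, the arm and dock_pink above 2 N or contact force between any of the fingers, the arm and dock_cream above 2 N).
It fails at once if an iron is lifted or shifted (more than 12 mm) (distance of any of iron_purple, iron_pink, iron_cream from where it was at the start of the episode above 0.012 m).
It fails at once if an iron is touched (more than 2 N) (contact force between any of the fingers, the arm and iron_purple above 2 N or contact force between any of the fingers, the arm and iron_pink above 2 N or contact force between any of the fingers, the arm and iron_cream above 2 N).
It fails at once if the purple iron's dock, key or switch is pressed roughly (more than 30 N) (contact force between any of the fingers, the arm and dock_purple above 30 N).
It also fails if it takes over 40 s, if anything falls off the work surface, if the arm or the gripper's body presses on something with over 40 N, if the wrist force passes 120 N, or if a joint passes its speed limit or range.

### The arm

A 6-joint arm with a two-finger parallel gripper is mounted at the origin on the work surface. World frame = base frame: x ahead of the robot, y to its left, z up, the work surface at z = 0. Lengths are in mm, angles in degrees, forces in N, time in s.
With the tool pointing down it reaches from about 350 to 850 mm from the base axis. Payload 8.1 kg.
Tool frame: the origin (TCP) lies midway between the tips of the shut fingers; the grasp point (between the pads) lies 19 mm behind it; z points along the fingers, y is the line along which they close (so a half turn about z gives the same grasp; the last joint's range is limited). The gripper opens to 85 mm and grips with 20 to 120 N. Pads are 22 mm wide; open, the fingers measure 114 mm over their backs; the gripper's body (76 mm by 85 mm) begins 54 mm behind the grasp point. The pads swing forward as they close: fully open they stand 13 mm farther back than shut.
Start: joints at [-81.899, 7.471, 85.268, -0, 87.261, -4.893], TCP at [134.937, -584.634, 231.292] pointing down, gripper open.
Joint ranges: [-169.43, 169.43], [-51.17, 129.36], [1.28, 143.12], [-76.62, 256.62], [0, 156.53], [-152.29, 152.29]. Speed limits (degrees/s): [136.94, 136.94, 159.86, 180, 180, 180].

### API

Orientations are given as [roll, pitch, yaw] about the fixed x, y, z axes, in that order (R = Rz(yaw) Ry(pitch) Rx(roll)).
In Python, from bench import sense, snapshot, camera_params, hand_in, masks_of, pinpoint gives the robot as it stands.
- The arm moves only by the tool step_arm, never from a script. Its argument "targets" is a list of rows, each an object with "angular": the turn, a rotation vector about the tool's x, y, z scaled (see below), a list of three; "dp": the shift along the tool's x, y, z scaled (see below), a list of three; "fingers": the closure, from 0 (fully open) to 1 (shut). A call has exactly 8 rows; each row is the pose to reach, as a shift and turn from the pose commanded when the call began, along the tool's axes at that moment, turning the shorter way round; what a row does not reach only later rows make up. The controller multiplies each number of a shift by 0.2 m and each number of a turn by 180 degrees. A row lasts 1/8 s, in which the tool goes at most 62.5 mm and 10.7 degrees, less where a joint would pass 70% of its speed; a pose out of reach is approached as far as the arm can. A call with a number of a shift or a turn outside -1 to 1 is refused whole. A call with a gripper value outside its range is refused whole. The fingers move at their own pace and stop on an object; "newtons" is the grip in N (left out, the last holds). Time passes only in rows, so rows that repeat a pose let the fingers close, or fill a call up. It gives the time, the measured TCP pose, the force, the opening and the grip force at its end, in the units of the state.
- sense(): the state, without advancing time (a new reading comes with each control period).
- snapshot(name): name is "scene" or "top" or "wrist"; returns the picture (400x640x3 uint8, blue, green, red); there is no depth.
- camera_params(name): a dict with "vfov" (degrees; the focal length in pixels is half the picture's height over the tangent of half this angle, whatever the lens; pixels are square), "cx", "cy" (the principal point, pixels), "D" ([k1, k2, p1, p2, k3] as OpenCV has them; the pictures are not rectified), "R" (3x3) and "t" (3): a world point X has camera coordinates R X + t. Camera axes: x right, y down, z forward; pixel columns grow to the right and rows downward; lengths in mm; the calibration is good to about 2 mm. A picture is of the moment at which its call begins: read the wrist's pose just before it. camera_params takes no time and is no camera call; for the wrist camera it gives the pose at the moment of the call.
- hand_in(): hands the job in; it is judged then, once.
Trained networks look in the newest picture that a camera, given by its name, has taken for a name from the list of things; names that differ only in an ending like _2 or _b are one class to them, and where a whole thing is asked for, a point or a joint stands for the part that bears it (a point fixed in the world has none). Each returns a list of dicts, best first, with "conf" (0 to 1); they miss things now and then, are a little off and sometimes report something else, mostly with a low value. They report only what shows in the picture. A call takes as long as a camera call.
- masks_of(camera, label): "pixels" (400x640 bool, what is visible of it) and "at" ([column, row] in pixels, amid what is visible of it).
- pinpoint(camera, label): "at" ([column, row] in pixels: a listed point, or the origin of a listed thing).
The state is a dict: "time": time; "joint_pos": joint angles; "qd": joint speeds; "joint_efforts": joint torques, N m; "tool_pos": TCP position; "tcp_rot": TCP orientation; "ft_force": force on the tool from outside, world axes, zero at the start; "wrist_torque": the same for the moment, N m; "finger_gap": finger opening in mm; "grip_force": force on a finger pad.
Only numpy, scipy, OpenCV 4.12 (cv2) and the standard library are available. Lean on these libraries where they do the work, as an engineer would, in place of code of your own. Each camera call takes 0.05 s, during which the arm holds its last target. There are 200 camera calls.

## Working session

There is one attempt and no reset: what is moved stays moved. The work goes in short steps, Python scripts to look and compute and a tool call to move; the robot and the scene stay as the last step left them, time stands still between calls to the robot, and variables do not carry over. Pictures are saved under pics/ and viewed, at most 10 in all, crops included, and the job is handed in when it is done.

Besides the shell and the picture viewer there is one more tool, called after "Request:" in YAML: its name, and indented under it one key for each argument. step_arm: Moves the arm, as the interface text tells. Its arguments: {"type":"object","properties":{"targets":{"type":"array","items":{"type":"object","properties":{"angular":{"type":"array","items":{"type":"number","minimum":-1,"maximum":1}},"dp":{"type":"array","items":{"type":"number","minimum":-1,"maximum":1}},"fingers":{"type":"number"}}}},"newtons":{"type":"number"}},"required":["targets"]}

```bash
mkdir -p pics
cat > h.py <<'E'
import numpy as np, cv2
from bench import *
from scipy.spatial.transform import Rotation as Rn
def ray(cam,uv,P=None):
    P=P or camera_params(cam); f=200/np.tan(np.radians(P["vfov"])/2)
    K=np.array([[f,0,P["cx"]],[0,f,P["cy"]],[0,0,1]])
    n=cv2.undistortPoints(np.array([[uv]],float),K,np.array(P["D"],float))[0,0]
    R=np.array(P["R"]);t=np.array(P["t"])
    return -R.T@t, R.T@np.array([n[0],n[1],1])
def atz(cam,uv,z,P=None):
    c,d=ray(cam,uv,P); return c+d*(z-c[2])/d[2]
E
python3 - <<'E'
from h import *
print({k:np.round(v,2) for k,v in sense().items()})
ims=[]
for c in ["scene","top","wrist"]:
    im=snapshot(c); cv2.imwrite(f"pics/{c}0.png",im)
    for n,z in [("hold_purple_top",67),("power_purple_cap",71),("dock_purple",0),("iron_purple",20),("hold_pink_top",67),("hold_cream_top",67),("power_pink_cap",71),("power_cream_cap",71)]:
        for r in pinpoint(c,n)[:2]: print(c,n,round(r["conf"],2),np.round(r["at"]),np.round(atz(c,r["at"],z)))
s=cv2.imread("pics/scene0.png");t=cv2.imread("pics/top0.png")
E
```

```text
{'time': np.float64(0.0), 'joint_pos': array([-81.9 ,   7.51,  85.33,  -0.  ,  87.26,  -4.89]), 'qd': array([ 0.07,  0.02, -0.06, -0.  , -0.01,  0.03]), 'joint_efforts': array([ 0.000e+00, -5.694e+01, -5.006e+01, -0.000e+00,  1.000e-02,
        0.000e+00]), 'tool_pos': array([ 134.85, -584.07,  230.24]), 'tcp_rot': array([-1.7989e+02, -1.0000e-02,  1.3000e+01]), 'ft_force': array([-0.39, -0.06,  0.73]), 'wrist_torque': array([ 0.01,  0.02, -0.02]), 'grip_force': np.float64(0.0), 'finger_gap': np.float64(85.42)}
scene hold_purple_top 0.44 [255. 146.] [ 529. -282.   67.]
scene power_purple_cap 0.55 [278. 152.] [ 506. -212.   71.]
scene dock_purple 0.67 [234. 184.] [ 619. -256.    0.]
scene iron_purple 0.6 [234. 177.] [ 614. -257.   20.]
scene hold_pink_top 0.5 [401. 252.] [540. 230.  67.]
scene hold_cream_top 0.39 [316. 188.] [529. -39.  67.]
scene hold_cream_top 0.34 [253. 147.] [ 535. -279.   67.]
scene power_pink_cap 0.66 [432. 265.] [525. 294.  71.]
scene power_pink_cap 0.65 [252. 145.] [ 536. -284.   71.]
scene power_cream_cap 0.6 [344. 192.] [496.  18.  71.]
top hold_purple_top 0.53 [467. 238.] [ 523. -281.   67.]
top power_purple_cap 0.56 [326. 191.] [602.   4.  71.]
top power_purple_cap 0.54 [435. 239.] [ 517. -215.   71.]
top dock_purple 0.58 [448. 197.] [ 623. -261.    0.]
top iron_purple 0.56 [323. 194.] [608.  10.  20.]
top iron_purple 0.55 [447. 195.] [ 622. -252.   20.]
top hold_pink_top 0.58 [209. 214.] [542. 233.  67.]
top hold_pink_top 0.46 [344. 230.] [525. -36.  67.]
top hold_cream_top 0.6 [344. 231.] [523. -35.  67.]
top power_pink_cap 0.46 [176. 213.] [538. 299.  71.]
top power_cream_cap 0.47 [312. 240.] [502.  24.  71.]
```

View pics/top0.png

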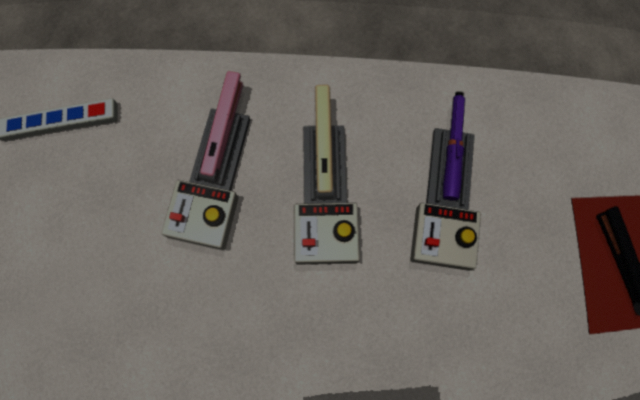

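View pics/scene0.png

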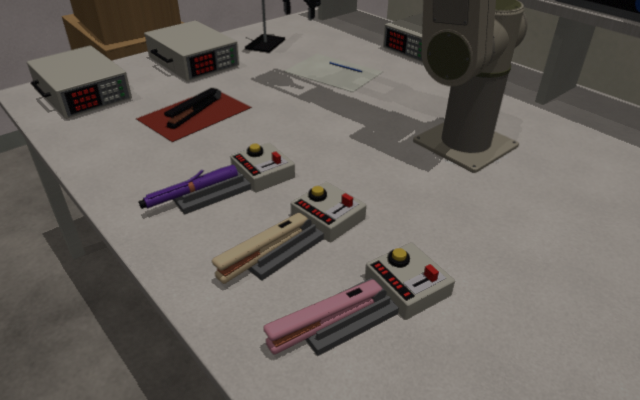

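Request:
step_arm:
  targets:
    - {"dp":[0.25,-0.17,0],"angular":[0,0,0],"fingers":1}
    - {"dp":[0.5,-0.34,0],"angular":[0,0,0],"fingers":1}
    - {"dp":[0.75,-0.5,0],"angular":[0,0,0],"fingers":1}
    - {"dp":[1,-0.67,0],"angular":[0,0,0],"fingers":1}
    - {"dp":[1,-0.67,0],"angular":[0,0,0],"fingers":1}
    - {"dp":[1,-0.67,0],"angular":[0,0,0],"fingers":1}
    - {"dp":[1,-0.67,0],"angular":[0,0,0],"fingers":1}
    - {"dp":[1,-0.67,0],"angular":[0,0,0],"fingers":1}

```text
time: 2.35
tool_pos: [298.8, -409.9, 231.2]
tcp_rot: [-180.0, 0.0, 12.9]
ft_force: [-0.3, 0.5, -0.1]
finger_gap: -0.0
grip_force: 0.0
```

Request:
step_arm:
  targets:
    - {"dp":[0.25,-0.17,0],"angular":[0,0,0.03],"fingers":1}
    - {"dp":[0.5,-0.34,0],"angular":[0,0,0.06],"fingers":1}
    - {"dp":[0.7,-0.5,0],"angular":[0,0,0.1],"fingers":1}
    - {"dp":[0.85,-0.57,0],"angular":[0,0,0.1],"fingers":1}
    - {"dp":[0.85,-0.57,0],"angular":[0,0,0.1],"fingers":1}
    - {"dp":[0.85,-0.57,0],"angular":[0,0,0.1],"fingers":1}
    - {"dp":[0.85,-0.57,0],"angular":[0,0,0.1],"fingers":1}
    - {"dp":[0.85,-0.57,0],"angular":[0,0,0.1],"fingers":1}

```text
time: 3.35
tool_pos: [439.1, -260.6, 231.3]
tcp_rot: [180.0, 0.0, -5.1]
ft_force: [-0.4, -0.1, 0.7]
finger_gap: -0.2
grip_force: 0.0
```

Run:
```python
from h import *
s=sense();print({k:np.round(s[k],2) for k in ["time","tool_pos","tcp_rot","ft_force","finger_gap"]})
P=camera_params("wrist"); im=snapshot("wrist"); cv2.imwrite("pics/w1.png",im)
for n,z in [("hold_purple_top",67),("power_purple_cap",71),("dock_purple",0),("iron_purple",20)]:
    for r in pinpoint("wrist",n)[:2]: print(n,round(r["conf"],2),np.round(r["at"]),np.round(atz("wrist",r["at"],z,P),1))
```

```text
{'time': np.float64(3.35), 'tool_pos': array([ 439.12, -260.57,  231.3 ]), 'tcp_rot': array([179.99,   0.  ,  -5.09]), 'ft_force': array([-0.42, -0.14,  0.74]), 'finger_gap': np.float64(-0.16)}
hold_purple_top 0.62 [329.  85.] [ 527.8 -281.2   67. ]
power_purple_cap 0.89 [256. 107.] [ 514.1 -212.4   71. ]
```

View pics/w1.png

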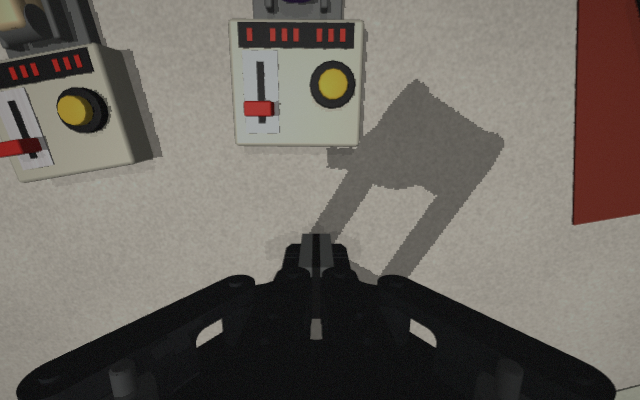

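The wrist picture shows the purple dock: yellow key at about (333,84), red cap at (258,107), console front edge from (237,146) to (360,146). I'll refine this by colour and take the dock's yaw from the corners.

Run:
```python
from h import *
im=cv2.imread("pics/w1.png").astype(int); b,g,r=im[...,0],im[...,1],im[...,2]
P=camera_params("wrist")
def cen(m,x0,x1,y0,y1):
    w=np.zeros(m.shape,bool); w[y0:y1,x0:x1]=m[y0:y1,x0:x1]
    y,x=np.nonzero(w); return (x.min()+x.max())/2,(y.min()+y.max())/2,x.min(),x.max(),y.min(),y.max()
k=cen((r>120)&(g>100)&(b<90),300,370,50,120); c=cen((r>130)&(g<80),235,285,90,130)
print(k,c); print(atz("wrist",k[:2],67,P),atz("wrist",c[:2],68,P), atz("wrist",(c[0],c[4]),71,P),atz("wrist",(c[0],c[5]),71,P))
for uv in [(236,145),(360,145),(230,21),(364,21)]: print(uv,np.round(atz("wrist",uv,45,P),1))
# display digits and slot
for uv in [(261,62),(263,123)]: print("slot",np.round(atz("wrist",uv,47,P),1))
```

```text
(np.float64(332.5), np.float64(83.5), np.int64(319), np.int64(346), np.int64(69), np.int64(98)) (np.float64(257.0), np.float64(108.5), np.int64(244), np.int64(270), np.int64(102), np.int64(115))
[ 529.01568834 -283.91579454   67.        ] [ 513.09248254 -211.67532617   68.        ] [ 518.74059906 -212.99566939   71.        ] [ 507.21687137 -211.41097669   71.        ]
(236, 145) [ 479.5 -180.9   45. ]
(360, 145) [ 468.1 -309.2   45. ]
(230, 21) [ 594.7 -193.1   45. ]
(364, 21) [ 583.6 -318.9   45. ]
slot [ 556.2 -217.7   47. ]
slot [ 499.1 -212.1   47. ]
```

Request:
step_arm:
  targets:
    - {"dp":[0.23,0.04,0.1],"angular":[0,0,0],"fingers":1}
    - {"dp":[0.46,0.08,0.3],"angular":[0,0,0],"fingers":1}
    - {"dp":[0.46,0.08,0.5],"angular":[0,0,0],"fingers":1}
    - {"dp":[0.46,0.08,0.66],"angular":[0,0,0],"fingers":1}
    - {"dp":[0.46,0.08,0.74],"angular":[0,0,0],"fingers":1}
    - {"dp":[0.46,0.08,0.77],"angular":[0,0,0],"fingers":1}
    - {"dp":[0.46,0.08,0.79],"angular":[0,0,0],"fingers":1}
    - {"dp":[0.46,0.08,0.8],"angular":[0,0,0],"fingers":1}

```text
time: 4.6
tool_pos: [530.7, -284.3, 72.6]
tcp_rot: [179.9, -0.1, -5.0]
ft_force: [-0.2, -0.4, -0.3]
finger_gap: -0.1
grip_force: 0.0
```

Run:
```python
from h import *
s=sense();print({k:np.round(s[k],2) for k in ["time","tool_pos","tcp_rot","ft_force","finger_gap"]})
cv2.imwrite("pics/w2.png",snapshot("wrist"))
```

```text
{'time': np.float64(4.6), 'tool_pos': array([ 530.73, -284.31,   72.64]), 'tcp_rot': array([ 1.7994e+02, -1.2000e-01, -5.0100e+00]), 'ft_force': array([-0.18, -0.39, -0.33]), 'finger_gap': np.float64(-0.08)}
```

View pics/w2.png

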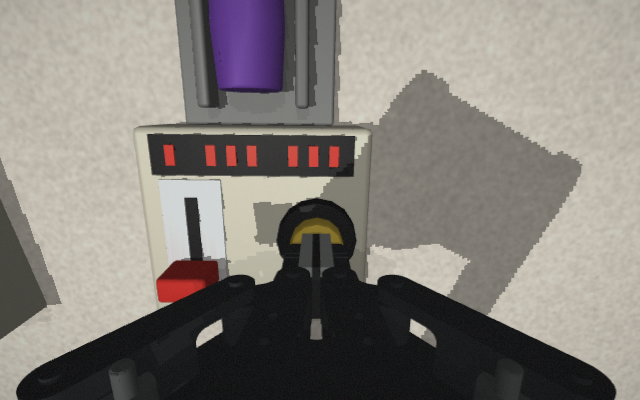

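The fingertips at (316,236) are centred sideways over the yellow key at (317,235). Now I'll press slowly.

Request:
step_arm:
  targets:
    - {"dp":[0,0,0.01],"angular":[0,0,0],"fingers":1}
    - {"dp":[0,0,0.02],"angular":[0,0,0],"fingers":1}
    - {"dp":[0,0,0.027],"angular":[0,0,0],"fingers":1}
    - {"dp":[0,0,0.034],"angular":[0,0,0],"fingers":1}
    - {"dp":[0,0,0.04],"angular":[0,0,0],"fingers":1}
    - {"dp":[0,0,0.045],"angular":[0,0,0],"fingers":1}
    - {"dp":[0,0,0.045],"angular":[0,0,0],"fingers":1}
    - {"dp":[0,0,0.045],"angular":[0,0,0],"fingers":1}

```text
time: 5.65
tool_pos: [530.1, -283.9, 62.5]
tcp_rot: [180.0, -0.0, -5.0]
ft_force: [0.0, 0.7, 3.9]
finger_gap: 0.1
grip_force: 2.0
```

Request:
step_arm:
  targets:
    - {"dp":[0,0,0.003],"angular":[0,0,0],"fingers":1}
    - {"dp":[0,0,0.006],"angular":[0,0,0],"fingers":1}
    - {"dp":[0,0,0.008],"angular":[0,0,0],"fingers":1}
    - {"dp":[0,0,0.01],"angular":[0,0,0],"fingers":1}
    - {"dp":[0,0,0.01],"angular":[0,0,0],"fingers":1}
    - {"dp":[0,0,0.01],"angular":[0,0,0],"fingers":1}
    - {"dp":[0,0,0.01],"angular":[0,0,0],"fingers":1}
    - {"dp":[0,0,0.01],"angular":[0,0,0],"fingers":1}

```text
time: 6.65
tool_pos: [530.1, -283.9, 61.0]
tcp_rot: [180.0, -0.0, -5.0]
ft_force: [-3.1, 1.5, 9.7]
finger_gap: -0.0
grip_force: 4.6
```

Request:
step_arm:
  targets:
    - {"dp":[0,0,-0.05],"angular":[0,0,0],"fingers":1}
    - {"dp":[0,0,-0.15],"angular":[0,0,0],"fingers":1}
    - {"dp":[0,0,-0.2],"angular":[0,0,0],"fingers":1}
    - {"dp":[-0.1,-0.12,-0.2],"angular":[0,0,0],"fingers":1}
    - {"dp":[-0.2,-0.25,-0.2],"angular":[0,0,0],"fingers":1}
    - {"dp":[-0.25,-0.345,-0.2],"angular":[0,0,0],"fingers":1}
    - {"dp":[-0.25,-0.345,-0.2],"angular":[0,0,0],"fingers":1}
    - {"dp":[-0.25,-0.345,-0.2],"angular":[0,0,0],"fingers":1}

```text
time: 7.65
tool_pos: [486.7, -211.3, 100.9]
tcp_rot: [180.0, -0.1, -5.0]
ft_force: [0.6, 1.3, -0.9]
finger_gap: 0.4
grip_force: 0.0
```

Run:
```python
from h import *
s=sense();print({k:np.round(s[k],2) for k in ["time","tool_pos","tcp_rot","ft_force","finger_gap"]})
P=camera_params("wrist");cv2.imwrite("pics/w3.png",snapshot("wrist"))
for n,z in [("hold_purple_top",67),("power_purple_cap",71)]:
    for r in pinpoint("wrist",n)[:1]: print(n,round(r["conf"],2),np.round(r["at"]),np.round(atz("wrist",r["at"],z,P),1))
```

```text
{'time': np.float64(7.65), 'tool_pos': array([ 486.69, -211.25,  100.91]), 'tcp_rot': array([ 1.7996e+02, -6.0000e-02, -5.0000e+00]), 'ft_force': array([ 0.65,  1.32, -0.9 ]), 'finger_gap': np.float64(0.36)}
hold_purple_top 0.68 [438. 146.] [ 527.8 -284.2   67. ]
power_purple_cap 0.94 [313. 183.] [ 513.6 -212.5   71. ]
```

View pics/w3.png

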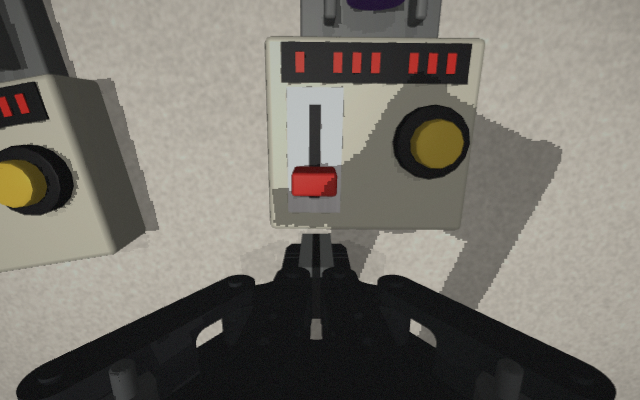

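The tips at column 316 line up with the red cap at (313,183), and the key is up. I'll descend in front of the cap and start pushing.

Request:
step_arm:
  targets:
    - {"dp":[0,0,0.1],"angular":[0,0,0],"fingers":1}
    - {"dp":[0,0,0.18],"angular":[0,0,0],"fingers":1}
    - {"dp":[0,0,0.215],"angular":[0,0,0],"fingers":1}
    - {"dp":[0,0,0.22],"angular":[0,0,0],"fingers":1}
    - {"dp":[0.02,0,0.22],"angular":[0,0,0],"fingers":1}
    - {"dp":[0.045,0,0.22],"angular":[0,0,0],"fingers":1}
    - {"dp":[0.07,0,0.22],"angular":[0,0,0],"fingers":1}
    - {"dp":[0.1,0,0.22],"angular":[0,0,0],"fingers":1}

```text
time: 8.8
tool_pos: [506.5, -212.6, 56.5]
tcp_rot: [180.0, -0.0, -5.0]
ft_force: [-2.7, -0.2, 1.6]
finger_gap: -0.3
grip_force: 1.1
```

Request:
step_arm:
  targets:
    - {"dp":[0.02,0,0],"angular":[0,0,0],"fingers":1}
    - {"dp":[0.04,0,0],"angular":[0,0,0],"fingers":1}
    - {"dp":[0.055,0,0],"angular":[0,0,0],"fingers":1}
    - {"dp":[0.065,0,0],"angular":[0,0,0],"fingers":1}
    - {"dp":[0.07,0,0],"angular":[0,0,0],"fingers":1}
    - {"dp":[0.075,0,0],"angular":[0,0,0],"fingers":1}
    - {"dp":[0.08,0,0],"angular":[0,0,0],"fingers":1}
    - {"dp":[0.08,0,0],"angular":[0,0,0],"fingers":1}

```text
time: 9.8
tool_pos: [522.1, -213.8, 56.2]
tcp_rot: [-180.0, -0.0, -5.0]
ft_force: [-0.9, -1.7, 0.3]
finger_gap: 0.1
grip_force: 0.7
```

Request:
step_arm:
  targets:
    - {"dp":[0.005,0,0],"angular":[0,0,0],"fingers":1}
    - {"dp":[0.01,0,0],"angular":[0,0,0],"fingers":1}
    - {"dp":[0.015,0,0],"angular":[0,0,0],"fingers":1}
    - {"dp":[0.02,0,0],"angular":[0,0,0],"fingers":1}
    - {"dp":[0.025,0,0],"angular":[0,0,0],"fingers":1}
    - {"dp":[0.025,0,0],"angular":[0,0,0],"fingers":1}
    - {"dp":[0.025,0,0],"angular":[0,0,0],"fingers":1}
    - {"dp":[0.025,0,0],"angular":[0,0,0],"fingers":1}

```text
time: 10.8
tool_pos: [527.1, -214.1, 56.3]
tcp_rot: [-180.0, -0.0, -5.0]
ft_force: [-1.1, -1.1, -0.8]
finger_gap: -0.3
grip_force: 0.3
```

Request:
step_arm:
  targets:
    - {"dp":[0.005,0,0],"angular":[0,0,0],"fingers":1}
    - {"dp":[0.01,0,0],"angular":[0,0,0],"fingers":1}
    - {"dp":[0.015,0,0],"angular":[0,0,0],"fingers":1}
    - {"dp":[0.02,0,0],"angular":[0,0,0],"fingers":1}
    - {"dp":[0.02,0,0],"angular":[0,0,0],"fingers":1}
    - {"dp":[0.02,0,0],"angular":[0,0,0],"fingers":1}
    - {"dp":[0.02,0,0],"angular":[0,0,0],"fingers":1}
    - {"dp":[0.02,0,0],"angular":[0,0,0],"fingers":1}

```text
time: 11.8
tool_pos: [528.1, -214.2, 56.2]
tcp_rot: [-180.0, 0.4, -5.0]
ft_force: [-18.7, 1.9, 12.7]
finger_gap: -0.4
grip_force: 9.2
```

Run:
```python
from h import *
s=sense();print({k:np.round(s[k],2) for k in ["time","tool_pos","ft_force","finger_gap"]})
cv2.imwrite("pics/w4.png",snapshot("wrist"))
```

```text
{'time': np.float64(11.8), 'tool_pos': array([ 528.11, -214.23,   56.2 ]), 'ft_force': array([-18.74,   1.88,  12.75]), 'finger_gap': np.float64(-0.43)}
```

View pics/w4.png

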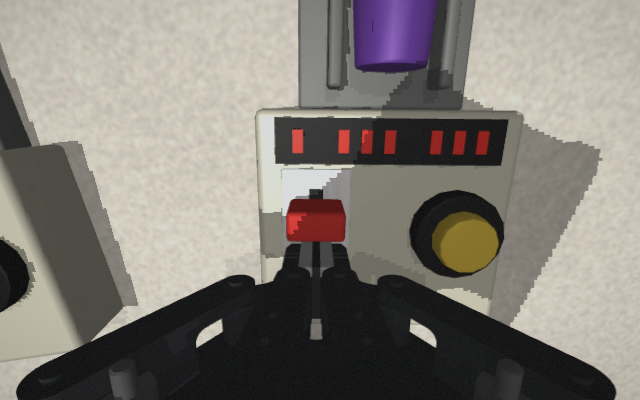

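The cap at (316,220) is against the rear end of its slot, with the force up at 19 N, so it has reached its stop. I'll back off and withdraw.

Request:
step_arm:
  targets:
    - {"dp":[-0.04,0,0],"angular":[0,0,0],"fingers":1}
    - {"dp":[-0.1,0,0],"angular":[0,0,0],"fingers":1}
    - {"dp":[-0.1,0,-0.1],"angular":[0,0,0],"fingers":1}
    - {"dp":[-0.1,0,-0.3],"angular":[0,0,0],"fingers":1}
    - {"dp":[-0.2,0,-0.5],"angular":[0,0,0],"fingers":1}
    - {"dp":[-0.3,0,-0.7],"angular":[0,0,0],"fingers":1}
    - {"dp":[-0.35,0,-0.7],"angular":[0,0,0],"fingers":1}
    - {"dp":[-0.35,0,-0.7],"angular":[0,0,0],"fingers":1}

```text
time: 12.85
tool_pos: [461.3, -208.5, 197.2]
tcp_rot: [180.0, -0.1, -5.0]
ft_force: [0.2, 0.4, -0.8]
finger_gap: 0.3
grip_force: 0.0
```

Run:
```python
from h import *
s=sense();print({k:np.round(s[k],2) for k in ["time","tool_pos","ft_force","qd"]})
P=camera_params("wrist");cv2.imwrite("pics/w5.png",snapshot("wrist"))
for n,z in [("hold_purple_top",67),("power_purple_cap",71)]:
    for r in pinpoint("wrist",n)[:1]: print(n,round(r["conf"],2),np.round(r["at"]),np.round(atz("wrist",r["at"],z,P),1))
```

```text
{'time': np.float64(12.85), 'tool_pos': array([ 461.26, -208.54,  197.17]), 'ft_force': array([ 0.23,  0.37, -0.81]), 'qd': array([ 0.38,  2.18,  0.49,  0.06, -0.6 ,  0.14])}
hold_purple_top 0.81 [395. 105.] [ 526.9 -281.3   67. ]
power_purple_cap 0.73 [314.  89.] [ 545.  -215.4   71. ]
```

View pics/w5.png

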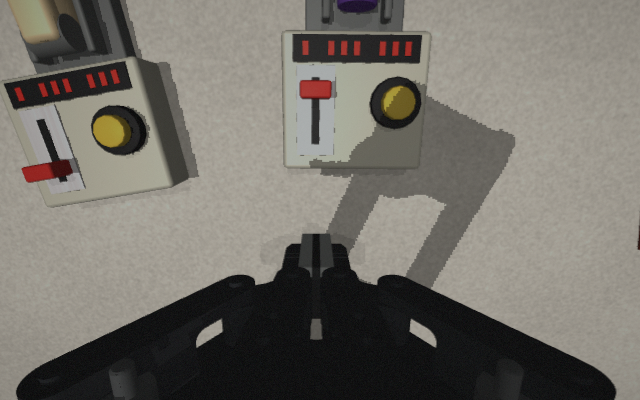

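The cap now sits at (316,89) at the rear end of its slot, 31 mm further back than where it started. The key is up and the robot is clear.

```bash
python3 -c "
from bench import hand_in; print(hand_in())"
```

```text
the job is handed in; nothing more can be done
None
```

The job is handed in, with no verdict shown: I pressed the purple dock's hold key fully down and it came back up, pushed its slide switch back to the rear stop, and withdrew the arm clear of everything.

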